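# Put three opened devices back beside their own covers

## Robot

A 7-joint arm with a two-finger parallel gripper is mounted at the origin on the work surface. World frame = base frame: x ahead of the robot, y to its left, z up, the work surface at z = 0. Lengths are in mm, angles in degrees, forces in N, time in s.
With the tool pointing down it reaches from about 425 to 975 mm from the base axis. Payload 16.7 kg.
Tool frame: the origin (TCP) lies between the finger pads; the fingertips stand 14 mm ahead of it and the grasp point (between the pads) lies 5 mm behind it; z points along the fingers, y is the direction in which the jaws open and shut (so a half turn about z gives the same grasp; the last joint's range is limited). The gripper opens to 85 mm and grips with 20 to 120 N. Pads are 22 mm wide; open, the fingers measure 114 mm over their backs; the gripper's body (76 mm by 85 mm) begins 54 mm behind the grasp point. The pads swing forward as they close: fully open they stand 13 mm farther back than shut.
Start: joints at [61.278, 24.414, 4.234, 92.017, -1.954, 63.644, -3.845], TCP at [232.564, -633.633, 245.302] pointing down, gripper open.
Joint ranges: [-163.25, 163.25], [-28.42, 122.38], [-70.27, 78.77], [12.13, 141.07], [-58.53, 238.53], [9.26, 117.41], [-156.51, 156.51]. Speed limits (degrees/s): [108.29, 108.29, 136.94, 136.94, 172.46, 172.46, 172.46].

## Interface

Orientations are given as [roll, pitch, yaw] about the fixed x, y, z axes, in that order (R = Rz(yaw) Ry(pitch) Rx(roll)).
In Python, from workcell import sense, get_image, close_job, find_in, spot_point gives the robot as it stands.
- The arm moves only by the shell command python3 -m crank 'ROWS' [OPENING]. ROWS is JSON, a list of rows, each an object with "xyz": the shift along the world's x, y, z in m, a list of three; "yaw": the turn about the world's z in rad. A call has 1 to 20 rows; each row is the pose to reach, as a shift and turn from the pose measured when the call began; what a row does not reach only later rows make up. A row lasts 1/10 s, in which the tool goes at most 50 mm and 8.59 degrees, less where a joint would pass 70% of its speed; a pose out of reach is approached as far as the arm can. A call with a gripper value outside its range is refused whole. OPENING is the finger opening in m, from 0 to 0.0854, set as the call begins (- or left out, the last holds). The fingers move at their own pace and stop on an object; the grip force is fixed at half the most. Time passes only in rows, so rows that repeat a pose let the fingers close. It gives the time, the measured TCP pose, the force and the opening at its end, in the units of the state.
- sense(): the state, without advancing time (a new reading comes with each control period).
- get_image(name): name is "side" or "top"; returns a dict with "color" (420x560x3 uint8, red, green, blue), "camera_matrix" (3x3 intrinsics, pixels), "view" (4x4, takes a point from world to camera coordinates). Camera axes: x right, y down, z forward; pixel columns grow to the right and rows downward; lengths in mm; the calibration is good to about 2 mm. A picture is of the moment at which its call begins. There is no depth.
- close_job(): hands the job in, once; it reports no verdict.
Trained networks look in the newest picture that a camera, given by its name, has taken for a name from the list of things; names that differ only in an ending like _2 or _b are one class to them, and where a whole thing is asked for, a point or a joint stands for the part that bears it (a point fixed in the world has none). Each returns a list of dicts, best first, with "score" (0 to 1); they miss things now and then, are a little off and sometimes report something else, mostly with a low value. They report only what shows in the picture. A call takes as long as a camera call.
- find_in(camera, thing): "box" ([left, top, right, bottom] in pixels, round what is visible of it).
- spot_point(camera, thing): "at" ([column, row] in pixels: a listed point, or the origin of a listed thing).
The state is a dict: "time_s": time; "qpos": joint angles; "qd": joint speeds; "tau": joint torques, N m; "tcp_pos": TCP position; "tool_rot": TCP orientation; "ft_force": force on the tool from outside, world axes, zero at the start; "torque": the same for the moment, N m; "width": finger opening in mm.
Only numpy, scipy, OpenCV 4.12 (cv2) and the standard library are available. Lean on these libraries where they do the work, as an engineer would, in place of code of your own. Each camera call takes 0.05 s, during which the arm holds its last target.

## Task

After the photo session the three opened devices were laid in the wrong case trays. Put each one back into the tray that holds its own cover (same outline), flat on the foam in the middle of the free side and lengthways like the cover, open side up. Park a device on the black photo pad while you swap them round; do not lay any on the bare bench, do not drop them, and leave the magnifier, tweezers and screw dish where they lie.

Things in the scene. Friction and masses are not known exactly. Their poses are not given: they have to be found in the camera images.
- phone: Opened bar phone, loose: black tub 116 x 50 x 14 mm (x, y, z) lying open side up, a grey battery and a green board with a camera inside. The long one. Origin: centre of its underside; x along its length, z up. 60 to 120 g, stiff; grip it across its 50 mm width.
- drive: Opened portable solid-state drive, loose: black tub 78 x 54 x 14 mm (x, y, z) lying open side up, a green board with four black chips inside. The stubby one. Origin: centre of its underside; x along its 78 mm length, z up. 50 to 105 g, stiff; grip it across its 54 mm width.
- stick: Opened USB memory stick, loose: narrow black tub with a steel plug at its +x end, 72 x 24 x 11 mm in all (x, y, z), lying open side up, small green board inside. Origin: centre of its underside; x along its length, z up. 20 to 42 g, stiff; grip it across its 24 mm width.
- tray_phone: Fixed foam-lined grey tray, 140 (x) by 174 mm (y); foam top 8 mm, rim 13 mm above the bench (rim 4 mm wide). Origin: on the bench under the middle of the free bed, 132 (x) by 104 mm (y). A dark seam parts the bed from the other side, where, 85 mm along +y from the origin, a black cover 3 mm high is stuck in the foam, length along x: the phone's, 116 x 50 mm, camera hole.
- tray_drive: Fixed foam-lined grey tray, 140 (x) by 174 mm (y); foam top 8 mm, rim 13 mm above the bench (rim 4 mm wide). Origin: on the bench under the middle of the free bed, 132 (x) by 104 mm (y). A dark seam parts the bed from the other side, where, 85 mm along +y from the origin, a black cover 3 mm high is stuck in the foam, length along x: the drive's, 78 x 54 mm, ribbed.
- tray_stick: Fixed foam-lined grey tray, 140 (x) by 174 mm (y); foam top 8 mm, rim 13 mm above the bench (rim 4 mm wide). Origin: on the bench under the middle of the free bed, 132 (x) by 104 mm (y). A dark seam parts the bed from the other side, where, 85 mm along +y from the origin, a black cover 3 mm high is stuck in the foam, length along x: the memory stick's, 56 x 24 mm.
- pad: Fixed flat black photo pad, 140 mm along its x by 120 mm along its y, with a small checked black and white L-shaped scale printed along two of its edges; empty at the start. Its top is 5 mm above the bench and is the only free spot for an opened device. Origin: on the bench under its centre.
- magnifier: Bystander, loose, not to be moved: white hand magnifier, ring of 89 mm diameter and 12 mm height, handle 75 mm long and 14 mm high towards its -x. Origin: under the centre of the ring.
- tweezers: Bystander, loose, not to be moved: steel tweezers 130 mm long, 19 mm wide, 6 mm high, lying along its x. Origin: under its middle.
- dish: Bystander, loose, not to be moved: round steel dish with small screws in it, 70 mm diameter, 16 mm high. Origin: under its centre.

How it is judged (in metres and radians):
On the way:
1. one of the opened devices is parked flat on the photo pad (its centre within 40 mm of the pad's) and let go (((horizontal distance between phone and pad below 0.04 m and z of phone in the frame of pad between 0.003 and 0.007 m and angle between phone's own z axis and vertical below 0.05 rad and linear speed of phone below 0.02 m/s and contact force between phone and the fingers below 0.05 N) or (horizontal distance between drive and pad below 0.04 m and z of drive in the frame of pad between 0.003 and 0.007 m and angle between drive's own z axis and vertical below 0.05 rad and linear speed of drive below 0.02 m/s and contact force between drive and the fingers below 0.05 N) or (horizontal distance between stick and pad below 0.04 m and z of stick in the frame of pad between 0.003 and 0.007 m and angle between stick's own z axis and vertical below 0.05 rad and linear speed of stick below 0.02 m/s and contact force between stick and the fingers below 0.05 N))), for 0.2 s.
At the end, for the whole second after the job is handed in: Each opened device lies in the tray with its own cover: its centre within 15 mm of the middle of the free side, flat on the foam (within 2 mm of its height, tilted less than 0.05 rad, open side up), its length within 0.25 rad of the tray's x (either way round), at rest and released (horizontal distance between phone and tray_phone below 0.015 m and z of phone in the frame of tray_phone between 0.006 and 0.01 m and angle between each of phone, drive, stick's own z axis and vertical below 0.05 rad and linear speed of each of phone, drive, stick below 0.02 m/s and contact force between each of phone, drive, stick and the fingers below 0.05 N and angle between the x axis of phone and the x axis of tray_phone, either way round below 0.25 rad and horizontal distance between drive and tray_drive below 0.015 m and z of drive in the frame of tray_drive between 0.006 and 0.01 m and angle between the x axis of drive and the x axis of tray_drive, either way round below 0.25 rad and horizontal distance between stick and tray_stick below 0.015 m and z of stick in the frame of tray_stick between 0.006 and 0.01 m and angle between the x axis of stick and the x axis of tray_stick, either way round below 0.25 rad); the robot touches nothing.
It fails at once if an opened device lies on the bare bench (height (world z) of any of phone, drive, stick below 0.002 m).
It fails at once if an opened device is dropped (falls faster than 0.7 m/s with no finger touching it, a fall of about 25 mm) ((linear speed of phone above 0.7 m/s and contact force between phone and the fingers below 0.02 N) or (linear speed of drive above 0.7 m/s and contact force between drive and the fingers below 0.02 N) or (linear speed of stick above 0.7 m/s and contact force between stick and the fingers below 0.02 N)).
It fails at once if the magnifier, tweezers or screw dish is shifted by more than 25 mm (distance of any of magnifier, tweezers, dish from where it was at the start of the episode above 0.025 m).
It also fails if it takes over 102 s, if anything falls off the work surface, if the arm or the gripper's body presses on something with over 40 N, if the wrist force passes 120 N, or if a joint passes its speed limit or range.

## Working session

There is one attempt and no reset: what is moved stays moved. The work goes in short steps, Python scripts to look and compute and a shell command to move; the robot and the scene stay as the last step left them, time stands still between calls to the robot, and variables do not carry over. Pictures are saved under pics/ and viewed, and the job is handed in when it is done.

```bash
mkdir -p pics; ls; python3 - <<'E'
from workcell import sense,get_image
import cv2
s=sense();print(s)
for n in("top","side"):
    g=get_image(n);cv2.imwrite(f"pics/{n}0.png",g["color"][:,:,::-1]);print(n,g["camera_matrix"],g["view"])
E
```

```text
pics
{'time_s': 0.0, 'qpos': array([61.27727475, 24.45109278,  4.22976012, 92.0522537 , -1.95431799,
       63.64345566, -3.84495274]), 'qd': array([-0.04042315,  0.13337853,  0.04016942, -0.09401303,  0.03313363,
       -0.04145456,  0.00960909]), 'tau': array([-4.54069141e-04, -9.49814701e+01,  3.76048297e+00, -4.63513970e+01,
        1.92081789e-02,  1.01611647e-02,  7.79181323e-05]), 'tcp_pos': array([ 232.45823235, -633.29229788,  244.59287268]), 'tool_rot': array([-1.79925442e+02,  4.49420087e-03,  2.01559812e+01]), 'ft_force': array([-0.66684659, -0.45256689, -0.60266712]), 'torque': array([-0.00233148, -0.02637847, -0.01009959]), 'width': 85.3959175359969}
top [[517.72942979   0.         286.66767735]
 [  0.         517.72942979 204.80154898]
 [  0.           0.           1.        ]] [[ 1.84387460e-03 -9.99992129e-01  3.51326413e-03 -4.92811715e+00]
 [-9.98502759e-01 -2.03317747e-03 -5.46635810e-02  5.45770931e+02]
 [ 5.46702938e-02 -3.40721114e-03 -9.98498648e-01  1.58919752e+03]
 [ 0.00000000e+00  0.00000000e+00  0.00000000e+00  1.00000000e+00]]
side [[432.71549506   0.         279.53233053]
 [  0.         432.71549506 202.08598548]
 [  0.           0.           1.        ]] [[ 9.96751202e-01 -7.96921675e-02  1.16704376e-02 -5.28966550e+02]
 [-3.47420609e-02 -5.56138611e-01 -8.30363074e-01  7.22697810e+01]
 [ 7.26638141e-02  8.27259937e-01 -5.57100500e-01  1.01736976e+03]
 [ 0.00000000e+00  0.00000000e+00  0.00000000e+00  1.00000000e+00]]
```

View pics/top0.png

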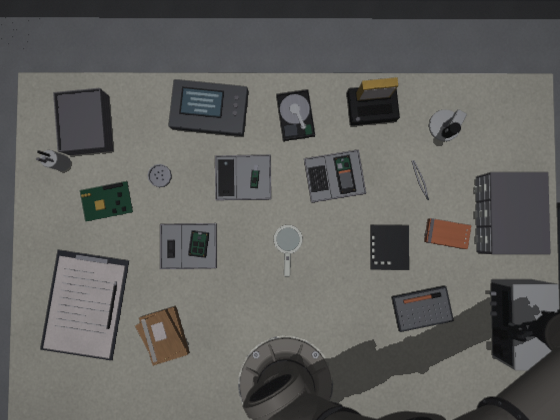

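View pics/side0.png

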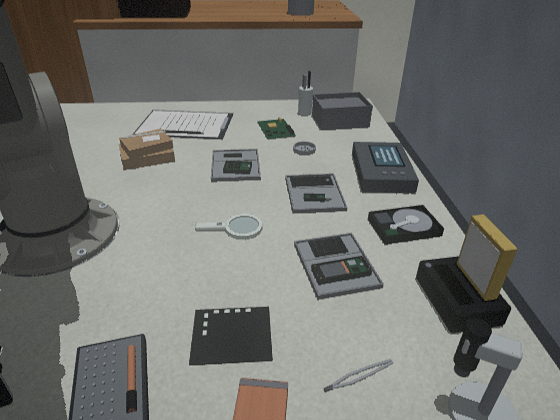

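```bash
cat > h.py <<'E'
import numpy as np
from workcell import *
def ray(cam,uv,z,g=None):
    g=g or get_image(cam)
    K=np.array(g["camera_matrix"]);V=np.array(g["view"]);R=V[:3,:3];t=V[:3,3]
    c=-R.T@t;d=R.T@np.linalg.inv(K)@np.array([uv[0],uv[1],1.])
    return c+d*(z-c[2])/d[2]
def proj(g,p):
    V=np.array(g["view"]);q=np.array(g["camera_matrix"])@(V[:3,:3]@np.asarray(p,float)+V[:3,3]);return q[:2]/q[2]
E
python3 - <<'E'
from h import *
g={c:get_image(c) for c in("top","side")}
Z=dict(phone=8,drive=8,stick=8,tray_phone=0,tray_drive=0,tray_stick=0,pad=0,magnifier=0,tweezers=0,dish=0)
for n,z in Z.items():
  for c in g:
    for r in spot_point(c,n)[:3]:
        print(n,c,round(r["score"],2),np.round(r["at"],1),np.round(ray(c,r["at"],z,g[c]))[:2])
    for r in find_in(c,n)[:2]: print("   box",c,round(r["score"],2),np.round(r["box"]))
E
```

```text
phone top 0.65 [344.9 174.4] [ 642. -186.]
   box top 0.86 [337. 156. 355. 194.]
phone side 0.9 [338.4 270.6] [ 640. -181.]
   box side 0.95 [311. 255. 369. 285.]
   box side 0.68 [295. 234. 385. 301.]
drive top 0.8 [198.3 243.2] [426. 270.]
drive top 0.75 [388.4 246.2] [ 418. -320.]
drive top 0.36 [162.2 173.2] [644. 385.]
   box top 0.9 [189. 231. 207. 257.]
   box top 0.19 [216. 152. 270. 198.]
drive side 0.88 [237.4 169.8] [428. 260.]
   box side 0.55 [223. 162. 252. 173.]
stick top 0.62 [254.  176.3] [635.  98.]
   box top 0.42 [247. 163. 259. 189.]
stick side 0.73 [320.4 201.2] [644.  82.]
   box side 0.69 [303. 194. 331. 200.]
tray_phone top 0.64 [253.8 178.4] [629.  99.]
   box top 0.92 [214. 155. 269. 198.]
   box side 0.74 [285. 175. 346. 216.]
tray_drive top 0.74 [345.5 174.6] [ 642. -188.]
   box top 0.93 [305. 154. 370. 202.]
tray_drive side 0.72 [342.7 275.5] [ 649. -188.]
tray_drive side 0.71 [361.7 374.1] [ 633. -421.]
   box side 0.81 [291. 234. 384. 302.]
   box side 0.63 [209. 152. 264. 179.]
tray_stick top 0.73 [198.6 242.6] [428. 270.]
   box top 0.93 [157. 220. 
[... 175 characters left out ...]
]
   box top 0.55 [367. 225. 410. 269.]
pad side 0.69 [231.2 333.3] [ 417. -322.]
   box side 0.86 [189. 305. 271. 368.]
magnifier top 0.61 [285.  235.9] [450.   1.]
magnifier top 0.24 [348.2 174.9] [ 641. -197.]
   box top 0.72 [272. 224. 304. 278.]
magnifier side 0.81 [242.8 229.6] [441. -16.]
   box side 0.6 [196. 216. 262. 242.]
   box side 0.49 [292. 139. 317. 157.]
tweezers top 0.5 [420.6 179. ] [ 629. -424.]
   box top 0.67 [411. 162. 414. 172.]
tweezers side 0.87 [361.1 377.9] [ 631. -428.]
   box side 0.92 [326. 362. 388. 389.]
dish top 0.72 [158.9 177.1] [633. 397.]
   box top 0.84 [149. 162. 170. 188.]
dish side 0.66 [305.5 149.2] [646. 395.]
   box side 0.78 [297. 138. 320. 155.]
```

The top view shows three trays. The tray at (244,177) has the phone cover and holds the stick. The one at (335,176) has the ribbed drive cover and holds the phone. The one at (188,246) has the stick cover and holds the drive. The pad is at (389,247) and the magnifier at (288,240). I'll zoom in next.

```bash
python3 - <<'E'
from h import *
import cv2
t=get_image("top")["color"][:,:,::-1];s=get_image("side")["color"][:,:,::-1]
def z(im,x,y,w,h,f): return cv2.resize(im[y:y+h,x:x+w],None,fx=f,fy=f,interpolation=cv2.INTER_CUBIC)
cv2.imwrite("pics/z1.png",z(t,210,145,80,60,9))
cv2.imwrite("pics/z2.png",z(t,298,145,80,60,9))
cv2.imwrite("pics/z3.png",z(t,150,215,80,60,9))
cv2.imwrite("pics/z4.png",z(t,350,215,80,60,9))
E
```

```text
(no output)
```

View pics/z1.png

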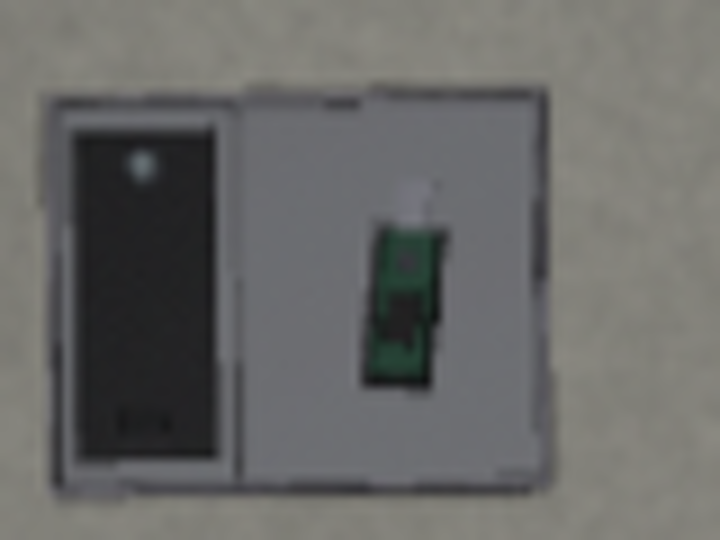

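View pics/z2.png

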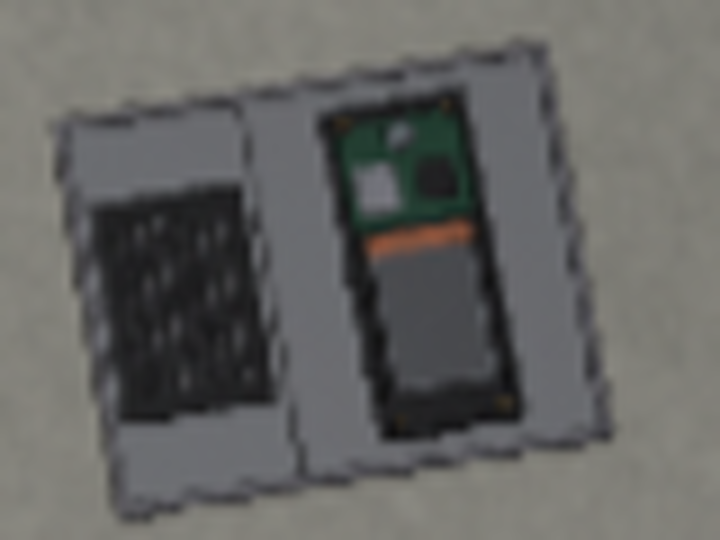

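View pics/z3.png

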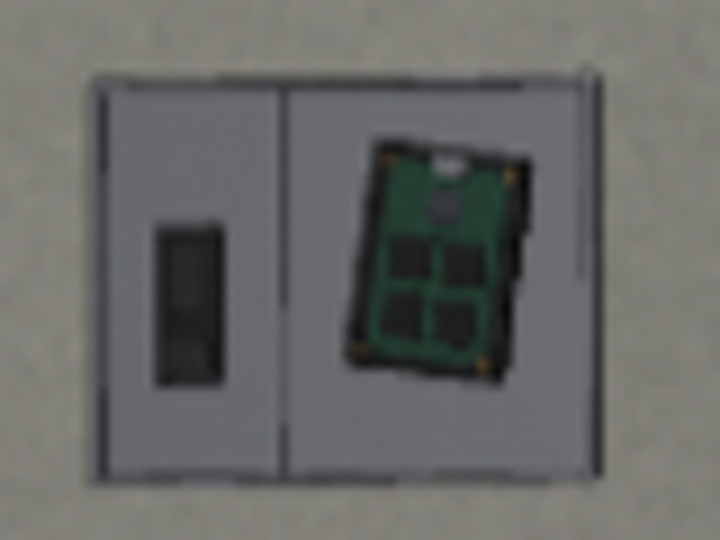

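View pics/z4.png

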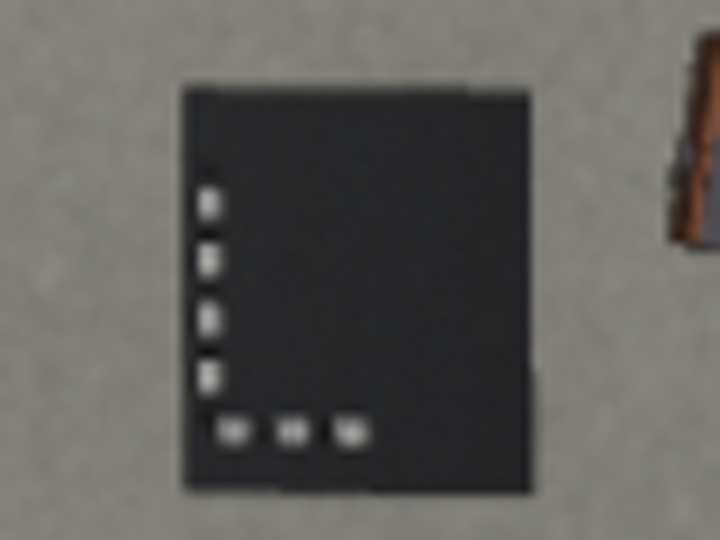

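```bash
cat > m.py <<'E'
from h import *
def fit(g,cam,org,corn,z,L,W,off=(0,0),f=9):
    P=[]
    for X,Y in corn: P.append(ray(cam,(org[0]+(X+.5)/f-.5,org[1]+(Y+.5)/f-.5),z,g)[:2])
    P=np.array(P)  # order image TL,TR,BR,BL = (+x,+y),(+x,-y),(-x,-y),(-x,+y)
    M=np.array([[L/2,W/2],[L/2,-W/2],[-L/2,-W/2],[-L/2,W/2]])
    c=P.mean(0);A=(P-c);th=np.arctan2((M[:,0]*A[:,1]-M[:,1]*A[:,0]).sum(),(M*A).sum())
    R=np.array([[np.cos(th),-np.sin(th)],[np.sin(th),np.cos(th)]])
    return c+R@np.array(off),np.degrees(th),np.abs(A-M@R.T).max()
E
python3 - <<'E'
from m import *
g=get_image("top")
def p(n,*a,**k):
    c,t,e=fit(g,"top",*a,**k);print(n,np.round(c,1),round(t,1),round(e,1))
p("tray_phone",(210,145),[(48,95),(548,90),(550,488),(58,492)],13,140,174,(0,-31))
p("tray_drive",(298,145),[(60,118),(545,48),(608,435),(122,515)],13,140,174,(0,-31))
p("tray_stick",(150,215),[(95,83),(600,75),(600,475),(95,480)],13,140,174,(0,-31))
p("stick",(210,145),[(378,228),(445,232),(430,388),(362,385)],19,56,24,(8,0))
p("phone",(298,145),[(320,112),(463,88),(520,420),(385,438)],22,116,50)
p("drive",(150,215),[(378,140),(530,158),(502,382),(348,360)],22,78,54)
p("pad",(350,215),[(183,88),(530,90),(532,492),(183,490)],5,140,120)
E
```

```text
tray_phone [633.1 101.1] 0.9 2.6
tray_drive [ 642.3 -183.7] 8.9 2.3
tray_stick [420.1 268.9] 0.8 2.2
stick [634.   95.5] -4.9 1.4
phone [ 641.5 -182.5] 10.0 1.6
drive [426.1 267. ] -7.0 1.3
pad [ 416.6 -322.7] -0.3 0.9
```

```bash
R='{"xyz":[0.409,0.451,0],"yaw":-0.178}'; :; python3 -m crank '[{"xyz":[0.409,0.451,0],"yaw":-0.178},{"xyz":[0.409,0.451,0],"yaw":-0.178},{"xyz":[0.409,0.451,0],"yaw":-0.178},{"xyz":[0.409,0.451,0],"yaw":-0.178},{"xyz":[0.409,0.451,0],"yaw":-0.178},{"xyz":[0.409,0.451,0],"yaw":-0.178},{"xyz":[0.409,0.451,0],"yaw":-0.178},{"xyz":[0.409,0.451,0],"yaw":-0.178},{"xyz":[0.409,0.451,0],"yaw":-0.178},{"xyz":[0.409,0.451,0],"yaw":-0.178},{"xyz":[0.409,0.451,-0.145],"yaw":-0.178},{"xyz":[0.409,0.451,-0.145],"yaw":-0.178},{"xyz":[0.409,0.451,-0.145],"yaw":-0.178},{"xyz":[0.409,0.451,-0.145],"yaw":-0.178},{"xyz":[0.409,0.451,-0.145],"yaw":-0.178},{"xyz":[0.409,0.451,-0.145],"yaw":-0.178},{"xyz":[0.409,0.451,-0.145],"yaw":-0.178},{"xyz":[0.409,0.451,-0.145],"yaw":-0.178},{"xyz":[0.409,0.451,-0.145],"yaw":-0.178}]' 0.066; python3 - <<'E'
from h import *
import cv2
s=sense();print(s["tcp_pos"],s["tool_rot"],s["ft_force"])
g=get_image("side");im=g["color"][:,:,::-1];x,y=260,150
cv2.imwrite("pics/s1.png",cv2.resize(im[y:y+150,x:x+200],None,fx=4,fy=4,interpolation=cv2.INTER_CUBIC))
E
```

```text
time_s: 4.25
tcp_pos: [641.7, -183.6, 101.5]
tool_rot: [180.0, -0.1, 9.9]
ft_force: [0.2, 0.3, -1.2]
width: 65.7
[ 641.67852949 -183.60527272  101.5328883 ] [ 1.79951061e+02 -8.60494550e-02  9.88905456e+00] [ 0.16026384  0.30420844 -1.24509406]
```

View pics/s1.png

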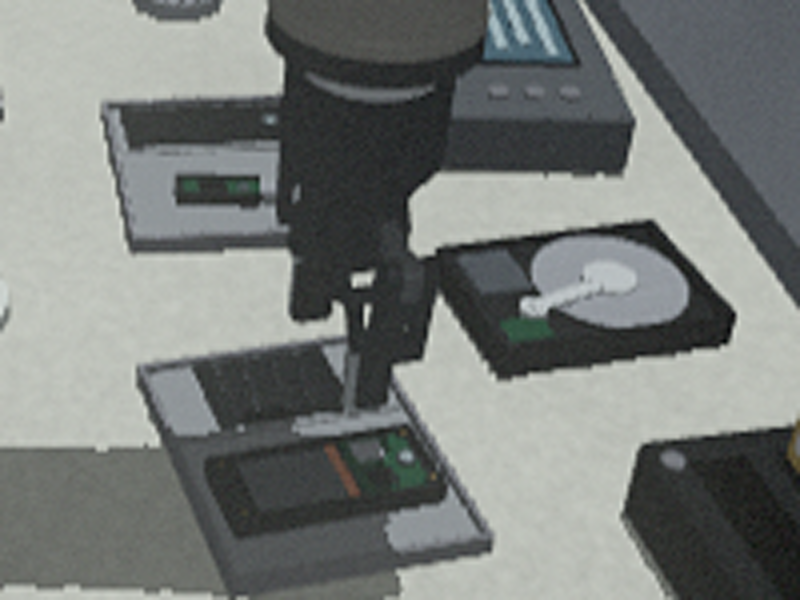

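The picture shows the gripper above the phone, with the near fingertip at about (375,405) in the zoom, roughly (354,251) in the full frame. I'll work out the tip height from that.

```bash
python3 - <<'E'
from h import *
g=get_image("side")
for y in (36,42):
  for d in (5,10,14,18):
    a=np.radians(9.9);c=np.array([641.7,-183.6,101.5-d])
    n=c+y*np.array([np.sin(a),-np.cos(a),0]);f=c-y*np.array([np.sin(a),-np.cos(a),0])
    print(y,d,(proj(g,n)-[260,150])*4,(proj(g,f)-[260,150])*4)
E
```

```text
36 5 [360.67537574 399.19681169] [307.17861314 310.6555033 ]
36 10 [359.60835028 407.19272074] [306.34828188 318.40946239]
36 14 [358.75985884 413.55101371] [305.68774961 324.57777181]
36 18 [357.91588697 419.8754386 ] [305.03050848 330.71534736]
42 5 [365.47180648 407.13527811] [303.03334903 303.79476836]
42 10 [364.38242537 415.15098956] [302.22038892 311.5283637 ]
42 14 [363.51618724 421.52480567] [301.57365588 317.68066027]
42 18 [362.65458993 427.86447452] [300.93012796 323.80246687]
```

```bash
python3 -m crank '[{"xyz":[0,0.001,-0.04],"yaw":0},{"xyz":[0,0.001,-0.06],"yaw":0},{"xyz":[0,0.001,-0.07],"yaw":0},{"xyz":[0,0.001,-0.077],"yaw":0},{"xyz":[0,0.001,-0.077],"yaw":0},{"xyz":[0,0.001,-0.077],"yaw":0}]' 0.066
```

```text
time_s: 4.95
tcp_pos: [642.2, -182.3, 25.0]
tool_rot: [180.0, -0.1, 9.9]
ft_force: [0.2, -0.4, -0.2]
width: 65.9
```

```bash
python3 -m crank '[{"xyz":[0,0,-0.003],"yaw":0},{"xyz":[0,0,-0.003],"yaw":0},{"xyz":[0,0,-0.003],"yaw":0}]'; python3 -m crank '[{"xyz":[0,0,0],"yaw":0},{"xyz":[0,0,0],"yaw":0},{"xyz":[0,0,0],"yaw":0},{"xyz":[0,0,0],"yaw":0},{"xyz":[0,0,0],"yaw":0},{"xyz":[0,0,0],"yaw":0}]' 0.04
```

```text
time_s: 5.25
tcp_pos: [642.4, -182.4, 22.4]
tool_rot: [179.9, -0.1, 9.9]
ft_force: [0.2, 0.6, 0.9]
width: 65.7
time_s: 5.85
tcp_pos: [642.6, -182.5, 23.0]
tool_rot: [179.9, -0.2, 9.9]
ft_force: [-3.0, 0.5, 6.9]
width: 48.0
```

```bash
python3 -m crank '[{"xyz":[0,0,0.004],"yaw":0},{"xyz":[0,0,0.012],"yaw":0},{"xyz":[0,0,0.025],"yaw":0},{"xyz":[0,0,0.025],"yaw":0},{"xyz":[0,0,0.025],"yaw":0}]'; python3 - <<'E'
from h import *
import cv2
g=get_image("side");im=g["color"][:,:,::-1];x,y=260,180
cv2.imwrite("pics/s2.png",cv2.resize(im[y:y+150,x:x+200],None,fx=4,fy=4,interpolation=cv2.INTER_CUBIC))
E
```

```text
time_s: 6.35
tcp_pos: [643.0, -182.6, 48.7]
tool_rot: [179.9, -0.2, 9.9]
ft_force: [0.0, 0.5, -0.7]
width: 48.4
```

View pics/s2.png

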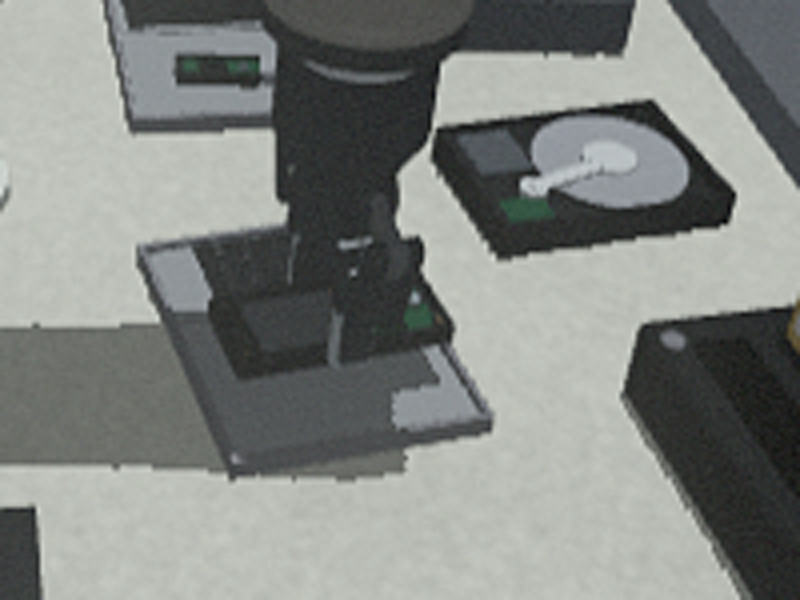

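```bash
python3 -m crank '[{"xyz":[0,0,0.03],"yaw":0},{"xyz":[-0.03,-0.02,0.05],"yaw":-0.05},{"xyz":[-0.065,-0.04,0.05],"yaw":-0.1},{"xyz":[-0.1,-0.062,0.05],"yaw":-0.173},{"xyz":[-0.135,-0.084,0.05],"yaw":-0.173},{"xyz":[-0.17,-0.105,0.05],"yaw":-0.173},{"xyz":[-0.2,-0.124,0.05],"yaw":-0.173},{"xyz":[-0.22,-0.136,0.05],"yaw":-0.173},{"xyz":[-0.226,-0.14,0.03],"yaw":-0.173},{"xyz":[-0.226,-0.14,0.0],"yaw":-0.173},{"xyz":[-0.226,-0.14,-0.01],"yaw":-0.173},{"xyz":[-0.226,-0.14,-0.02],"yaw":-0.173},{"xyz":[-0.226,-0.14,-0.022],"yaw":-0.173},{"xyz":[-0.226,-0.14,-0.022],"yaw":-0.173},{"xyz":[-0.226,-0.14,-0.022],"yaw":-0.173}]'
```

```text
time_s: 7.9
tcp_pos: [417.2, -322.7, 27.0]
tool_rot: [179.9, -0.2, 0.0]
ft_force: [0.6, 1.0, -0.3]
width: 47.8
```

```bash
python3 -m crank '[{"xyz":[0,0,-0.003],"yaw":0},{"xyz":[0,0,-0.005],"yaw":0},{"xyz":[0,0,-0.0065],"yaw":0},{"xyz":[0,0,-0.0065],"yaw":0},{"xyz":[0,0,-0.0065],"yaw":0}]';  python3 - <<'E'
from h import *
import cv2
g=get_image("side");im=g["color"][:,:,::-1];x,y=150,240
cv2.imwrite("pics/s3.png",cv2.resize(im[y:y+150,x:x+200],None,fx=4,fy=4,interpolation=cv2.INTER_CUBIC))
E
```

```text
time_s: 8.4
tcp_pos: [417.2, -322.6, 20.4]
tool_rot: [179.9, -0.2, 0.0]
ft_force: [-0.0, 0.5, -1.4]
width: 48.2
```

View pics/s3.png

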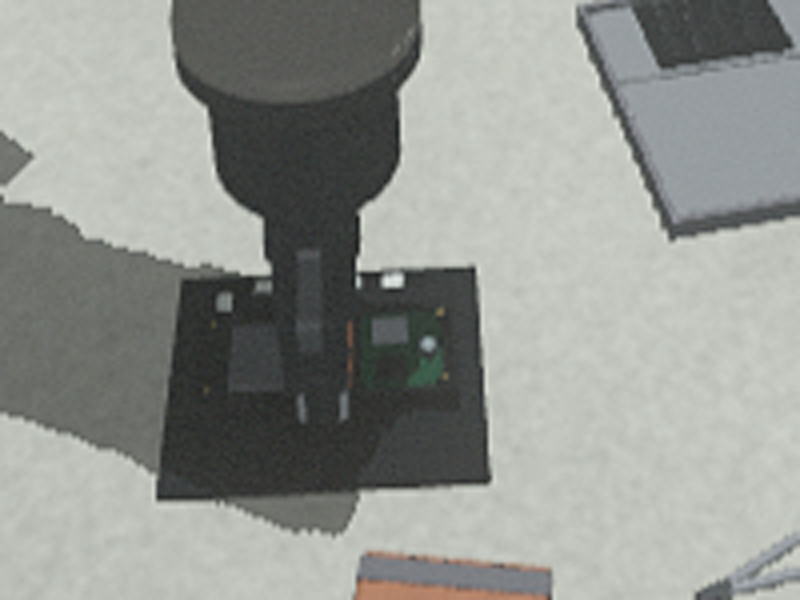

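```bash
python3 -m crank '[{"xyz":[0,0,-0.0015],"yaw":0},{"xyz":[0,0,-0.0015],"yaw":0},{"xyz":[0,0,-0.0015],"yaw":0}]'
```

```text
time_s: 8.75
tcp_pos: [417.3, -322.8, 19.9]
tool_rot: [179.9, -0.3, -0.0]
ft_force: [-6.7, 3.9, 23.2]
width: 48.3
```

Contact felt, so I'll release it and rise.

```bash
python3 -m crank '[{"xyz":[0,0,0.001],"yaw":0},{"xyz":[0,0,0.001],"yaw":0},{"xyz":[0,0,0.001],"yaw":0},{"xyz":[0,0,0.001],"yaw":0},{"xyz":[0,0,0.001],"yaw":0}]' 0.068;  python3 -m crank '[{"xyz":[0,0,0.02],"yaw":0},{"xyz":[0,0,0.06],"yaw":0},{"xyz":[0,0,0.1],"yaw":0},{"xyz":[0,0,0.1],"yaw":0}]' 0.068; python3 - <<'E'
from h import *
import cv2
g=get_image("side");im=g["color"][:,:,::-1];x,y=150,240
cv2.imwrite("pics/s4.png",cv2.resize(im[y:y+150,x:x+200],None,fx=4,fy=4,interpolation=cv2.INTER_CUBIC))
E
```

```text
time_s: 9.25
tcp_pos: [417.3, -322.8, 20.8]
tool_rot: [179.9, -0.3, 0.0]
ft_force: [-0.2, -0.0, 0.5]
width: 68.1
time_s: 9.65
tcp_pos: [419.3, -324.2, 125.4]
tool_rot: [179.7, -0.6, -0.0]
ft_force: [-0.1, 0.8, 0.5]
width: 67.9
```

View pics/s4.png

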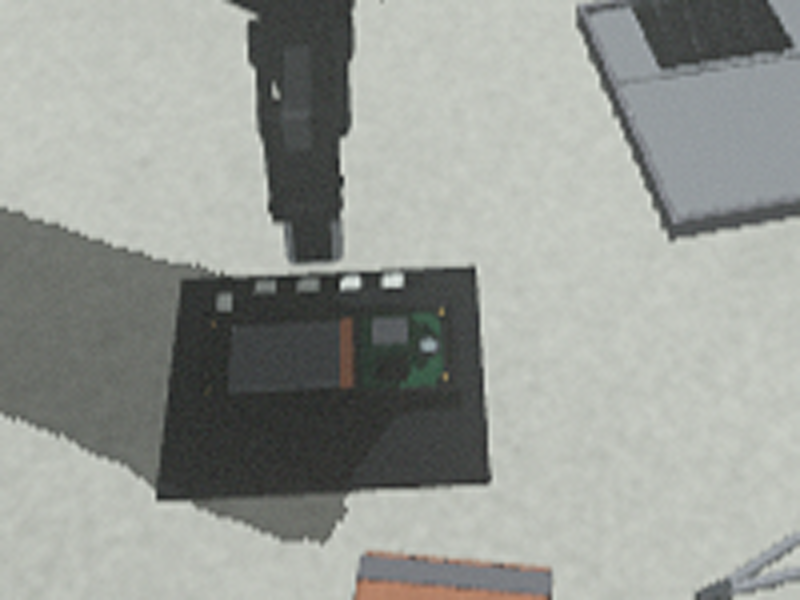

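The phone lies flat on the pad, centred at about (320,355) in the zoom. Next is the drive.

```bash
python3 -m crank '[{"xyz":[0.03,0.035,0],"yaw":0},{"xyz":[0.055,0.075,0],"yaw":0},{"xyz":[0.08,0.115,0],"yaw":0},{"xyz":[0.1,0.158,0],"yaw":0},{"xyz":[0.11,0.203,0],"yaw":0},{"xyz":[0.115,0.25,0],"yaw":0},{"xyz":[0.115,0.3,0],"yaw":-0.03},{"xyz":[0.115,0.348,0],"yaw":-0.06},{"xyz":[0.11,0.396,0],"yaw":-0.09},{"xyz":[0.095,0.44,0],"yaw":-0.12},{"xyz":[0.07,0.482,0],"yaw":-0.12},{"xyz":[0.045,0.522,0],"yaw":-0.12},{"xyz":[0.02,0.56,0],"yaw":-0.12},{"xyz":[0.007,0.591,-0.01],"yaw":-0.12},{"xyz":[0.007,0.591,-0.04],"yaw":-0.122},{"xyz":[0.007,0.591,-0.06],"yaw":-0.122},{"xyz":[0.007,0.591,-0.06],"yaw":-0.122},{"xyz":[0.007,0.591,-0.06],"yaw":-0.122}]' 0.070;  python3 - <<'E'
from h import *
import cv2
g=get_image("side");im=g["color"][:,:,::-1];x,y=170,100
cv2.imwrite("pics/s5.png",cv2.resize(im[y:y+100,x:x+133],None,fx=6,fy=6,interpolation=cv2.INTER_CUBIC))
E
```

```text
time_s: 11.5
tcp_pos: [425.1, 267.1, 62.9]
tool_rot: [179.7, -0.4, -7.0]
ft_force: [-0.2, -0.2, 1.3]
width: 70.0
```

View pics/s5.png

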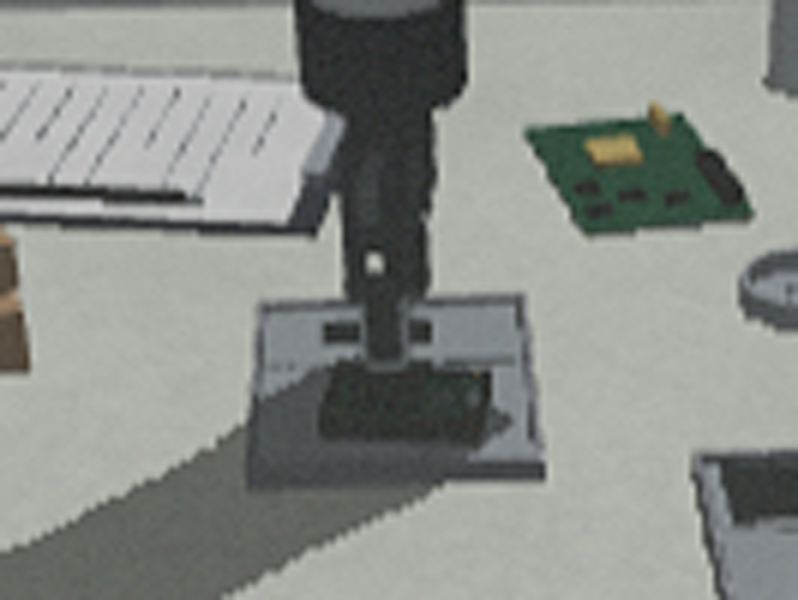

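The gripper is centred over the drive, at about (405,405) in the zoom. I'll descend and grip.

```bash
python3 -m crank '[{"xyz":[0.001,0,-0.02],"yaw":0},{"xyz":[0.001,0,-0.03],"yaw":0},{"xyz":[0.001,0,-0.038],"yaw":0},{"xyz":[0.001,0,-0.0395],"yaw":0},{"xyz":[0.001,0,-0.0395],"yaw":0},{"xyz":[0.001,0,-0.0395],"yaw":0}]'; python3 -m crank '[{"xyz":[0,0,0],"yaw":0},{"xyz":[0,0,0],"yaw":0},{"xyz":[0,0,0],"yaw":0},{"xyz":[0,0,0],"yaw":0},{"xyz":[0,0,0],"yaw":0},{"xyz":[0,0,0],"yaw":0}]' 0.044
```

```text
time_s: 12.15
tcp_pos: [426.8, 267.6, 24.5]
tool_rot: [179.8, -0.5, -7.0]
ft_force: [-0.6, 0.4, -0.6]
width: 69.7
time_s: 12.75
tcp_pos: [427.1, 267.7, 25.4]
tool_rot: [179.8, -0.5, -7.0]
ft_force: [-3.6, -1.9, 14.9]
width: 52.3
```

```bash
python3 -m crank '[{"xyz":[0,0,0.004],"yaw":0},{"xyz":[0,0,0.012],"yaw":0},{"xyz":[0,0,0.03],"yaw":0},{"xyz":[0,0,0.03],"yaw":0},{"xyz":[0,0,0.03],"yaw":0}]'; python3 - <<'E'
from h import *
import cv2
g=get_image("side");im=g["color"][:,:,::-1];x,y=170,100
cv2.imwrite("pics/s6.png",cv2.resize(im[y:y+100,x:x+133],None,fx=6,fy=6,interpolation=cv2.INTER_CUBIC))
E
```

```text
time_s: 13.25
tcp_pos: [427.4, 267.9, 55.9]
tool_rot: [179.8, -0.6, -7.0]
ft_force: [0.0, -0.0, -1.7]
width: 51.7
```

View pics/s6.png

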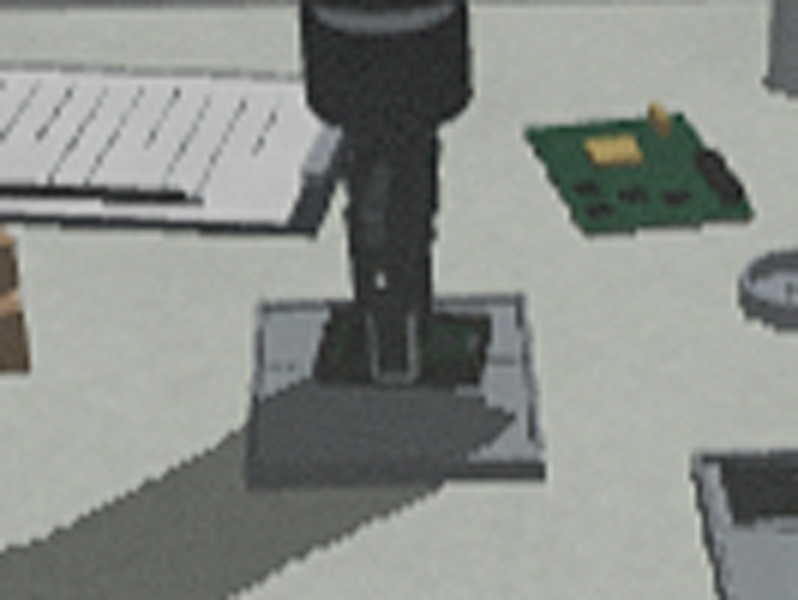

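```bash
python3 -m crank '[{"xyz":[0,0,0.03],"yaw":0},{"xyz":[0.015,-0.031,0.055],"yaw":0.02},{"xyz":[0.033,-0.07,0.055],"yaw":0.05},{"xyz":[0.052,-0.11,0.055],"yaw":0.1},{"xyz":[0.071,-0.15,0.055],"yaw":0.15},{"xyz":[0.09,-0.19,0.055],"yaw":0.2},{"xyz":[0.11,-0.23,0.055],"yaw":0.25},{"xyz":[0.13,-0.27,0.055],"yaw":0.277},{"xyz":[0.149,-0.31,0.055],"yaw":0.277},{"xyz":[0.168,-0.35,0.055],"yaw":0.277},{"xyz":[0.187,-0.39,0.055],"yaw":0.277},{"xyz":[0.203,-0.425,0.055],"yaw":0.277},{"xyz":[0.213,-0.446,0.045],"yaw":0.277},{"xyz":[0.2155,-0.452,0.02],"yaw":0.277},{"xyz":[0.2155,-0.452,-0.005],"yaw":0.277},{"xyz":[0.2155,-0.452,-0.018],"yaw":0.277},{"xyz":[0.2155,-0.452,-0.025],"yaw":0.277},{"xyz":[0.2155,-0.452,-0.026],"yaw":0.277},{"xyz":[0.2155,-0.452,-0.026],"yaw":0.277}]'
```

```text
time_s: 15.2
tcp_pos: [643.1, -184.2, 30.1]
tool_rot: [179.8, -0.6, 8.9]
ft_force: [0.1, 0.4, -0.4]
width: 51.9
```

```bash
python3 -m crank '[{"xyz":[0,0,-0.002],"yaw":0},{"xyz":[0,0,-0.0035],"yaw":0},{"xyz":[0,0,-0.005],"yaw":0},{"xyz":[0,0,-0.005],"yaw":0}]';python3 -m crank '[{"xyz":[0,0,-0.0012],"yaw":0},{"xyz":[0,0,-0.0012],"yaw":0},{"xyz":[0,0,-0.0012],"yaw":0}]'
```

```text
time_s: 15.6
tcp_pos: [643.3, -184.2, 25.6]
tool_rot: [179.8, -0.6, 8.9]
ft_force: [0.1, 0.5, 3.5]
width: 52.1
time_s: 15.9
tcp_pos: [643.4, -184.2, 25.5]
tool_rot: [179.7, -0.6, 8.9]
ft_force: [-7.0, 2.5, 16.4]
width: 52.2
```

```bash
python3 -m crank '[{"xyz":[0,0,0.0005],"yaw":0},{"xyz":[0,0,0.0005],"yaw":0},{"xyz":[0,0,0.0005],"yaw":0},{"xyz":[0,0,0.0005],"yaw":0},{"xyz":[0,0,0.0005],"yaw":0}]' 0.069;  python3 -m crank '[{"xyz":[0,0,0.02],"yaw":0},{"xyz":[0,0,0.06],"yaw":0},{"xyz":[0,0,0.075],"yaw":0},{"xyz":[0,0.04,0.075],"yaw":-0.05},{"xyz":[0,0.085,0.075],"yaw":-0.1},{"xyz":[0,0.13,0.075],"yaw":-0.15},{"xyz":[0,0.175,0.075],"yaw":-0.2},{"xyz":[-0.005,0.22,0.075],"yaw":-0.24},{"xyz":[-0.009,0.26,0.075],"yaw":-0.24},{"xyz":[-0.009,0.28,0.06],"yaw":-0.24},{"xyz":[-0.009,0.28,0.045],"yaw":-0.24},{"xyz":[-0.009,0.28,0.04],"yaw":-0.24},{"xyz":[-0.009,0.28,0.04],"yaw":-0.24}]' 0.045; python3 - <<'E'
from h import *
import cv2
for c,x,y in(("side",240,160),):
  g=get_image(c);im=g["color"][:,:,::-1]
  cv2.imwrite("pics/s7.png",cv2.resize(im[y:y+150,x:x+200],None,fx=4,fy=4,interpolation=cv2.INTER_CUBIC))
E
```

```text
time_s: 16.4
tcp_pos: [643.4, -184.2, 25.9]
tool_rot: [179.8, -0.6, 8.9]
ft_force: [-0.1, -0.2, -0.1]
width: 69.0
time_s: 17.7
tcp_pos: [633.9, 94.3, 64.9]
tool_rot: [179.7, -0.5, -5.0]
ft_force: [0.2, -0.6, 0.5]
width: 44.9
```

View pics/s7.png

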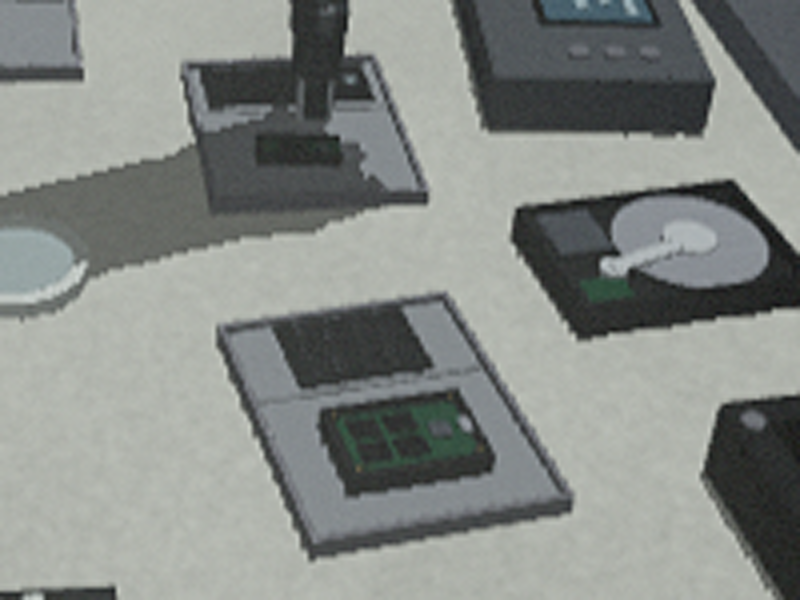

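The drive sits centred in its tray, at about (410,440) in the zoom. Next is the stick.

```bash
python3 -m crank '[{"xyz":[0,0.001,-0.02],"yaw":0},{"xyz":[0,0.001,-0.03],"yaw":0},{"xyz":[0,0.001,-0.037],"yaw":0},{"xyz":[0,0.001,-0.039],"yaw":0},{"xyz":[0,0.001,-0.039],"yaw":0},{"xyz":[0,0.001,-0.039],"yaw":0}]'; python3 -m crank '[{"xyz":[0,0,0],"yaw":0},{"xyz":[0,0,0],"yaw":0},{"xyz":[0,0,0],"yaw":0},{"xyz":[0,0,0],"yaw":0},{"xyz":[0,0,0],"yaw":0},{"xyz":[0,0,0],"yaw":0}]' 0.016
```

```text
time_s: 18.35
tcp_pos: [634.7, 95.3, 27.2]
tool_rot: [179.7, -0.6, -5.0]
ft_force: [-1.0, 0.0, -0.2]
width: 44.9
time_s: 18.95
tcp_pos: [635.1, 95.4, 28.0]
tool_rot: [179.7, -0.7, -5.0]
ft_force: [-2.3, -1.2, 8.0]
width: 21.9
```

```bash
python3 -m crank '[{"xyz":[0,0,0.004],"yaw":0},{"xyz":[0,0,0.012],"yaw":0},{"xyz":[0,0,0.03],"yaw":0},{"xyz":[0,0,0.03],"yaw":0},{"xyz":[0,0,0.03],"yaw":0}]'; python3 - <<'E'
from h import *
import cv2
g=get_image("side");im=g["color"][:,:,::-1];x,y=270,140
cv2.imwrite("pics/s8.png",cv2.resize(im[y:y+90,x:x+120],None,fx=6,fy=6,interpolation=cv2.INTER_CUBIC))
E
```

```text
time_s: 19.45
tcp_pos: [635.4, 95.4, 58.6]
tool_rot: [179.8, -0.7, -5.0]
ft_force: [-0.3, 0.0, -0.7]
width: 21.4
```

View pics/s8.png

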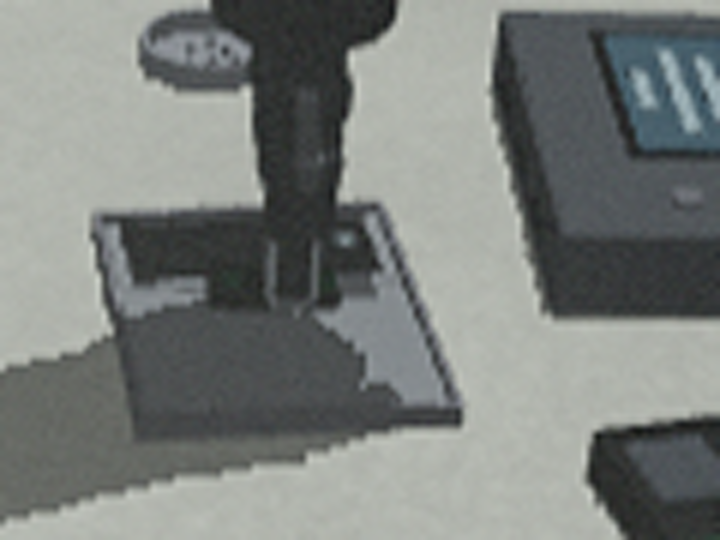

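```bash
python3 -m crank '[{"xyz":[0,0,0.025],"yaw":0},{"xyz":[-0.02,0.016,0.045],"yaw":0.02},{"xyz":[-0.052,0.042,0.045],"yaw":0.05},{"xyz":[-0.086,0.07,0.045],"yaw":0.08},{"xyz":[-0.12,0.098,0.045],"yaw":0.101},{"xyz":[-0.154,0.125,0.045],"yaw":0.101},{"xyz":[-0.185,0.15,0.045],"yaw":0.101},{"xyz":[-0.206,0.167,0.04],"yaw":0.101},{"xyz":[-0.2145,0.1735,0.02],"yaw":0.101},{"xyz":[-0.2145,0.1735,-0.005],"yaw":0.101},{"xyz":[-0.2145,0.1735,-0.018],"yaw":0.101},{"xyz":[-0.2145,0.1735,-0.025],"yaw":0.101},{"xyz":[-0.2145,0.1735,-0.026],"yaw":0.101},{"xyz":[-0.2145,0.1735,-0.026],"yaw":0.101}]'; python3 -m crank '[{"xyz":[0,0,-0.002],"yaw":0},{"xyz":[0,0,-0.004],"yaw":0},{"xyz":[0,0,-0.0045],"yaw":0},{"xyz":[0,0,-0.0045],"yaw":0}]'
```

```text
time_s: 20.9
tcp_pos: [420.9, 268.7, 32.3]
tool_rot: [179.7, -0.7, 0.8]
ft_force: [-0.4, -0.1, 0.3]
width: 21.5
time_s: 21.3
tcp_pos: [421.1, 268.8, 28.0]
tool_rot: [179.7, -0.7, 0.7]
ft_force: [0.5, 0.1, 1.1]
width: 21.4
```

```bash
python3 -m crank '[{"xyz":[0,0,-0.0015],"yaw":0},{"xyz":[0,0,-0.0015],"yaw":0},{"xyz":[0,0,-0.0015],"yaw":0}]'
```

```text
time_s: 21.6
tcp_pos: [421.1, 268.8, 27.8]
tool_rot: [179.7, -0.8, 0.7]
ft_force: [-7.7, -5.5, 34.0]
width: 21.3
```

```bash
python3 -m crank '[{"xyz":[0,0,0.001],"yaw":0},{"xyz":[0,0,0.001],"yaw":0},{"xyz":[0,0,0.001],"yaw":0},{"xyz":[0,0,0.001],"yaw":0},{"xyz":[0,0,0.001],"yaw":0}]' 0.045;  python3 -m crank '[{"xyz":[0,0,0.02],"yaw":0},{"xyz":[0,0,0.06],"yaw":0},{"xyz":[0,0,0.09],"yaw":0},{"xyz":[0.025,-0.035,0.09],"yaw":0},{"xyz":[0.05,-0.075,0.09],"yaw":0},{"xyz":[0.075,-0.115,0.09],"yaw":0},{"xyz":[0.095,-0.16,0.09],"yaw":0},{"xyz":[0.105,-0.205,0.09],"yaw":0},{"xyz":[0.11,-0.25,0.09],"yaw":0},{"xyz":[0.11,-0.298,0.09],"yaw":0}]' 0.066; python3 - <<'E'
from h import *
import cv2
g=get_image("side");im=g["color"][:,:,::-1];x,y=170,100
cv2.imwrite("pics/s9.png",cv2.resize(im[y:y+100,x:x+133],None,fx=6,fy=6,interpolation=cv2.INTER_CUBIC))
E
```

```text
time_s: 22.1
tcp_pos: [421.1, 268.8, 28.7]
tool_rot: [179.7, -0.7, 0.7]
ft_force: [0.1, -0.2, -0.2]
width: 45.0
time_s: 23.1
tcp_pos: [531.5, -30.9, 118.5]
tool_rot: [179.7, -0.8, 0.8]
ft_force: [1.0, 0.4, -0.2]
width: 66.0
```

View pics/s9.png

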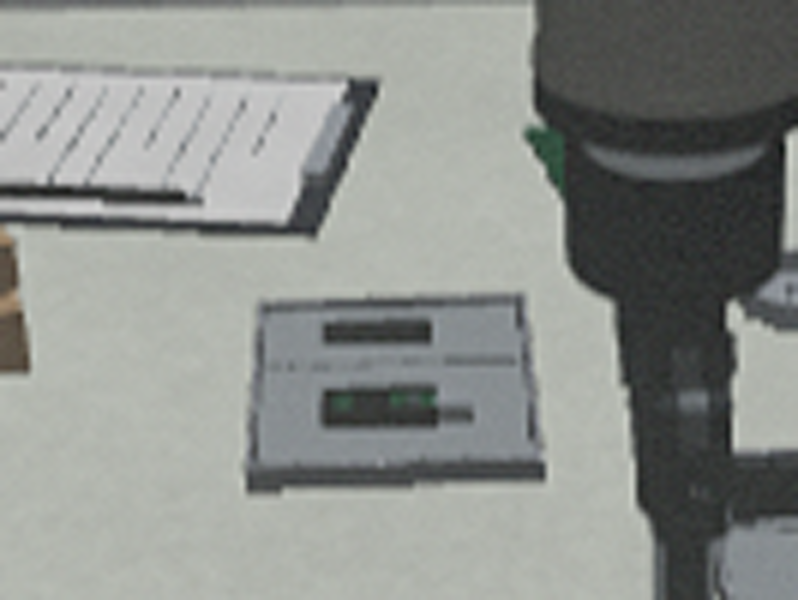

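The stick lies flat and centred, at about (395,405) in the zoom. Next I'll fetch the phone.

```bash
python3 -m crank '[{"xyz":[-0.01,-0.046,0],"yaw":-0.013},{"xyz":[-0.022,-0.092,0],"yaw":-0.013},{"xyz":[-0.04,-0.135,0],"yaw":-0.013},{"xyz":[-0.06,-0.178,0],"yaw":-0.013},{"xyz":[-0.08,-0.22,0],"yaw":-0.013},{"xyz":[-0.1,-0.26,0],"yaw":-0.013},{"xyz":[-0.114,-0.288,-0.01],"yaw":-0.013},{"xyz":[-0.1145,-0.292,-0.04],"yaw":-0.013},{"xyz":[-0.1145,-0.292,-0.06],"yaw":-0.013},{"xyz":[-0.1145,-0.292,-0.078],"yaw":-0.013},{"xyz":[-0.1145,-0.292,-0.078],"yaw":-0.013}]'; python3 -m crank '[{"xyz":[0,0,-0.01],"yaw":0},{"xyz":[0,0,-0.018],"yaw":0},{"xyz":[0,0,-0.019],"yaw":0},{"xyz":[0,0,-0.019],"yaw":0}]'
```

```text
time_s: 24.25
tcp_pos: [414.8, -330.8, 38.4]
tool_rot: [179.7, -0.5, -0.4]
ft_force: [0.5, 0.4, 0.2]
width: 66.4
time_s: 24.65
tcp_pos: [414.9, -330.7, 19.4]
tool_rot: [179.7, -0.5, -0.4]
ft_force: [0.2, -0.3, 0.4]
width: 66.1
```

```bash
python3 -m crank '[{"xyz":[0.0025,0.008,0.001],"yaw":0.007},{"xyz":[0.0025,0.008,0.001],"yaw":0.007},{"xyz":[0.0025,0.008,0.001],"yaw":0.007}]'; python3 -m crank '[{"xyz":[0,0,0],"yaw":0},{"xyz":[0,0,0],"yaw":0},{"xyz":[0,0,0],"yaw":0},{"xyz":[0,0,0],"yaw":0},{"xyz":[0,0,0],"yaw":0},{"xyz":[0,0,0],"yaw":0}]' 0.04;  python3 -m crank '[{"xyz":[0,0,0.004],"yaw":0},{"xyz":[0,0,0.012],"yaw":0},{"xyz":[0,0,0.03],"yaw":0},{"xyz":[0,0,0.03],"yaw":0},{"xyz":[0,0,0.03],"yaw":0}]'; python3 - <<'E'
from h import *
import cv2
g=get_image("side");im=g["color"][:,:,::-1];x,y=150,240
cv2.imwrite("pics/s10.png",cv2.resize(im[y:y+150,x:x+200],None,fx=4,fy=4,interpolation=cv2.INTER_CUBIC))
E
```

```text
time_s: 24.95
tcp_pos: [417.8, -322.4, 20.8]
tool_rot: [179.7, -0.6, 0.0]
ft_force: [-0.2, -0.2, -0.1]
width: 65.8
time_s: 25.55
tcp_pos: [417.9, -322.5, 21.4]
tool_rot: [179.6, -0.6, 0.0]
ft_force: [-2.0, 3.2, 12.3]
width: 48.4
time_s: 26.05
tcp_pos: [418.2, -322.7, 51.9]
tool_rot: [179.6, -0.6, 0.0]
ft_force: [-0.1, 0.2, -1.3]
width: 47.9
```

View pics/s10.png

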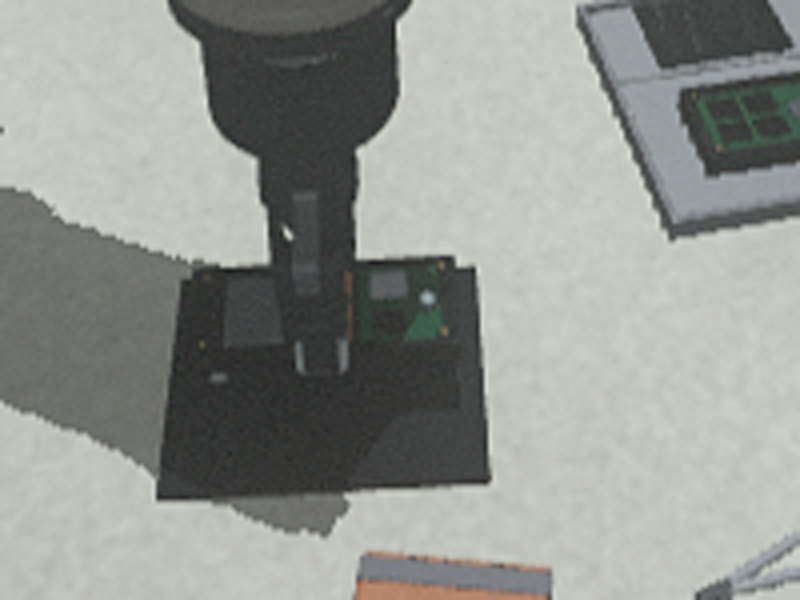

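```bash
python3 -m crank '[{"xyz":[0,0,0.03],"yaw":0},{"xyz":[0.014,0.028,0.055],"yaw":0.016},{"xyz":[0.033,0.065,0.055],"yaw":0.016},{"xyz":[0.053,0.104,0.055],"yaw":0.016},{"xyz":[0.073,0.143,0.055],"yaw":0.016},{"xyz":[0.093,0.182,0.055],"yaw":0.016},{"xyz":[0.113,0.221,0.055],"yaw":0.016},{"xyz":[0.133,0.26,0.055],"yaw":0.016},{"xyz":[0.153,0.3,0.055],"yaw":0.016},{"xyz":[0.173,0.34,0.055],"yaw":0.016},{"xyz":[0.193,0.378,0.055],"yaw":0.016},{"xyz":[0.208,0.408,0.05],"yaw":0.016},{"xyz":[0.216,0.4235,0.035],"yaw":0.016},{"xyz":[0.216,0.4235,0.01],"yaw":0.016},{"xyz":[0.216,0.4235,-0.01],"yaw":0.016},{"xyz":[0.216,0.4235,-0.019],"yaw":0.016},{"xyz":[0.216,0.4235,-0.021],"yaw":0.016},{"xyz":[0.216,0.4235,-0.021],"yaw":0.016}]'; python3 -m crank '[{"xyz":[0,0,-0.002],"yaw":0},{"xyz":[0,0,-0.005],"yaw":0},{"xyz":[0,0,-0.0065],"yaw":0},{"xyz":[0,0,-0.0065],"yaw":0},{"xyz":[0,0,-0.0065],"yaw":0}]'
```

```text
time_s: 27.9
tcp_pos: [633.9, 100.8, 30.5]
tool_rot: [179.6, -0.6, 0.9]
ft_force: [0.6, 1.0, 0.0]
width: 48.0
time_s: 28.4
tcp_pos: [634.3, 100.8, 24.5]
tool_rot: [179.6, -0.6, 0.9]
ft_force: [-2.1, -1.0, 5.4]
width: 48.0
```

```bash
python3 -m crank '[{"xyz":[0,0,-0.0008],"yaw":0},{"xyz":[0,0,-0.0008],"yaw":0},{"xyz":[0,0,-0.0008],"yaw":0}]'; python3 -m crank '[{"xyz":[0,0,0.0005],"yaw":0},{"xyz":[0,0,0.0005],"yaw":0},{"xyz":[0,0,0.0005],"yaw":0},{"xyz":[0,0,0.0005],"yaw":0},{"xyz":[0,0,0.0005],"yaw":0}]' 0.066;  python3 -m crank '[{"xyz":[0,0,0.02],"yaw":0},{"xyz":[0,0,0.06],"yaw":0},{"xyz":[0,0,0.1],"yaw":0},{"xyz":[0,0,0.14],"yaw":0},{"xyz":[-0.02,-0.045,0.16],"yaw":0},{"xyz":[-0.05,-0.08,0.18],"yaw":0},{"xyz":[-0.09,-0.11,0.2],"yaw":0},{"xyz":[-0.13,-0.13,0.2],"yaw":0},{"xyz":[-0.15,-0.14,0.2],"yaw":0},{"xyz":[-0.15,-0.14,0.2],"yaw":0}]'; python3 - <<'E'
from h import *
import cv2
for c in("top","side"):
    g=get_image(c);im=g["color"][:,:,::-1];cv2.imwrite(f"pics/{c}9.png",im)
g=get_image("top");im=g["color"][:,:,::-1]
z=lambda x,y:cv2.resize(im[y:y+60,x:x+80],None,fx=9,fy=9,interpolation=cv2.INTER_CUBIC)
cv2.imwrite("pics/e1.png",z(210,145))
E
```

```text
time_s: 28.7
tcp_pos: [634.3, 100.8, 24.5]
tool_rot: [179.6, -0.6, 0.9]
ft_force: [-4.9, -0.1, 12.0]
width: 48.6
time_s: 29.2
tcp_pos: [634.2, 100.8, 24.9]
tool_rot: [179.6, -0.6, 0.9]
ft_force: [0.4, -0.5, -0.7]
width: 66.0
time_s: 30.2
tcp_pos: [481.7, -41.2, 225.4]
tool_rot: [179.6, -0.6, 0.8]
ft_force: [-0.1, 0.3, 0.4]
width: 66.5
```

View pics/top9.png

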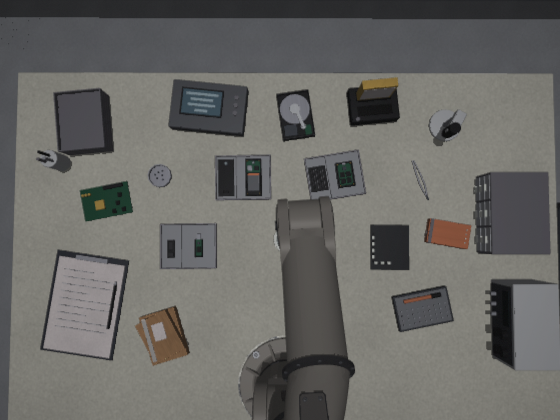

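View pics/side9.png

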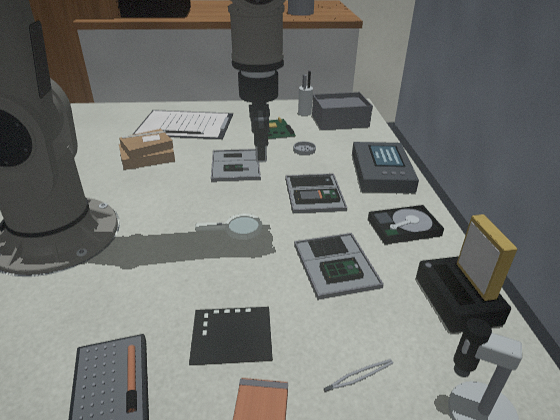

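Both views show each device in its matching tray, the pad empty and the bystanders unmoved. I'll do one numeric check by projecting the expected device outlines onto a fresh top view.

```bash
python3 - <<'E'
from h import *
import cv2
g=get_image("top");im=g["color"][:,:,::-1]
T=[((210,145),(633.1,101.1,.9),22,116,50),((298,145),(642.3,-183.7,8.9),22,78,54),((150,215),(420.1,268.9,.8),19,72,24)]
out=[]
for (x,y),(cx,cy,a),z,L,W in T:
    k=cv2.resize(im[y:y+60,x:x+80],None,fx=5,fy=5,interpolation=cv2.INTER_CUBIC);a=np.radians(a);P=[]
    for sx,sy in((1,1),(1,-1),(-1,-1),(-1,1)):
        q=[cx+np.cos(a)*sx*L/2-np.sin(a)*sy*W/2,cy+np.sin(a)*sx*L/2+np.cos(a)*sy*W/2,z]
        P.append((proj(g,q)-[x,y]+.5)*5)
    cv2.polylines(k,[np.int32(P)],True,(0,0,255),1);out.append(k)
out.append(np.zeros_like(out[0]))
cv2.imwrite("pics/chk.png",np.vstack([np.hstack(out[:2]),np.hstack(out[2:])]))
E
```

```text
(no output)
```

View pics/chk.png

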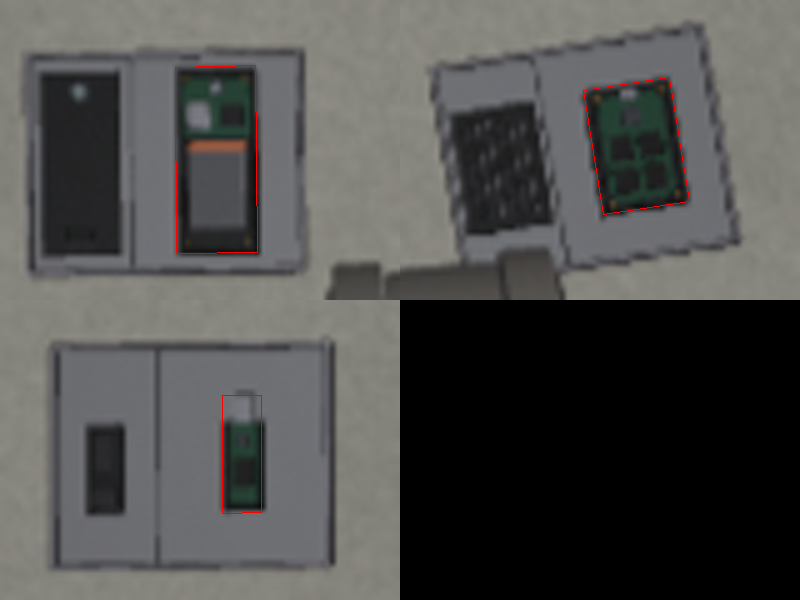

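The outlines match the devices to within 2–3 mm, so I'm handing in.

```bash
python3 -c "
from workcell import *
s=sense();print(s['time_s'],s['ft_force'],s['qd'].max());print(close_job())"
```

```text
30.4 [0.60310702 0.18568317 0.13989544] 0.6104917538358946
the job is handed in; nothing more can be done
None
```

All three devices are back in the trays with their own covers, and the job is handed in at 30.4 s of the 102 s allowed. I parked the phone on the pad and let go. Then I moved the drive to tray_drive, the stick to tray_stick, and the phone to tray_phone.

- **Final position:** in the last top view, the outlines for the middle of each free side matched the devices to about 2–3 mm, with the lengths lined up. All three lie flat and open side up in the side view.
- **Rest of the scene:** the pad is empty, the tweezers and dish look unmoved in both views, and the magnifier in the side view (the arm hid it from above). The gripper was clear of everything.
- **One thing went off:** on the second approach to the phone, the gripper came down 8 mm off in y. The sensor felt no contact, and I corrected it before gripping.
- **Forces:** setting the devices down pushed the wrist force to at most 34 N, against the 120 N limit.

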